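Chock the round test phantom on the tilted imaging board

ROBOT

A 7-joint arm with a two-finger parallel gripper is mounted at the origin on the work surface. World frame = base frame: x ahead of the robot, y to its left, z up, the work surface at z = 0. Lengths are in m, angles in degrees, forces in N, time in s.
With the tool pointing down it reaches from about 0.425 to 0.875 m from the base axis. Payload 4.7 kg.
Tool frame: the origin (TCP) lies at the very end of the fingers, on their centre line; the grasp point (between the pads) lies 19 mm behind it; z points along the fingers, y is the line along which they close (so a half turn about z gives the same grasp; the last joint's range is limited). The gripper opens to 87 mm and grips with 3 to 60 N. Pads are 19 mm wide; open, the fingers measure 117 mm over their backs; the gripper's body (75 mm by 190 mm) begins 51 mm behind the grasp point.
Start: joints at [-73.619, 18.392, -4.016, 83.108, 1.295, 78.541, -3.26], TCP at [0.175, 0.626, 0.223] pointing down, gripper open.
Joint ranges: [-163.93, 163.93], [-17.29, 119.83], [-79.2, 71.16], [3.27, 140.29], [-89.18, 269.18], [5.43, 117.66], [-154.24, 154.24]. Speed limits (degrees/s): [147.25, 147.25, 180, 180, 180, 180, 180].

INTERFACE

Orientations are given as [roll, pitch, yaw] about the fixed x, y, z axes, in that order (R = Rz(yaw) Ry(pitch) Rx(roll)).
In Python, from cell import get_obs, eyes, env gives the robot as it stands.
- The arm moves only by the tool servo_tool, never from a script. Its argument "series" is a list that holds one entry, the list of rows, each a list of 7 numbers: the shift along the tool's x, y, z in units of 300 mm (1.0 is 300 mm), then the turn, a rotation vector about the tool's x, y, z in units of pi rad (1.0 is pi rad), then the opening, from 0 (shut) to 1 (fully open). In form: [[[tx, ty, tz, wx, wy, wz, gripper], ...]]. A call has 1 to 12 rows; each row is the pose to reach, as a shift and turn from the pose commanded when the call began, along the tool's axes at that moment, turning the shorter way round; what a row does not reach only later rows make up. A row lasts 1/12 s, in which the tool goes at most 41.7 mm and 7.16 degrees, less where a joint would pass 70% of its speed; a pose out of reach is approached as far as the arm can. A call with a number of a shift or a turn outside -1 to 1 is refused whole. A call with a gripper value outside its range is refused whole. The fingers move at their own pace and stop on an object; "grip_force" is the grip in N (left out, the last holds). Time passes only in rows, so rows that repeat a pose let the fingers close. It gives the time, the measured TCP pose, the force, the opening and the grip force at its end, in the units of the state.
- get_obs(): the state, without advancing time (a new reading comes with each control period).
- eyes.read_camera(name): name is "scene" or "top" or "wrist"; returns a dict with "frame" (400x640x3 uint8, red, green, blue), "depth" (400x640 float32, m along the optical axis (not along the pixel's ray), 0 where there is no reading), "fx", "fy", "cx", "cy" (pixels), "distortion" ([k1, k2, p1, p2, k3] as OpenCV has them; the pictures are not rectified), "origin" and "rotation" of the camera in the world; the wrist camera has in their place "mount" (4x4, takes a point from camera to tool coordinates, whose origin is the TCP and whose axes are the flange's). Camera axes: x right, y down, z forward; pixel columns grow to the right and rows downward; lengths in m; the calibration is good to about 2 mm. A picture is of the moment at which its call begins: read the wrist's pose just before it.
- env.sign_off(): hands the job in; it is judged then, once.
The state is a dict: "time_s": time; "qpos": joint angles; "joint_velocities": joint speeds; "effort": joint torques, N m; "tool_pos": TCP position; "tool_rot": TCP orientation; "force": force on the tool from outside, world axes, zero at the start; "wrist_torque": the same for the moment, N m; "grip_width": finger opening in m; "grasp_force": force on a finger pad.
Only numpy, scipy, OpenCV 4.12 (cv2) and the standard library are available. Lean on these libraries where they do the work, as an engineer would, in place of code of your own. Each camera call takes 0.05 s, during which the arm holds its last target. There are 200 camera calls.

TASK

The pink test cylinder lies on the tilted black board and leans on two steel stop pins that would show in the X-ray picture. Set the white plastic chock (not the dark metal one) on the board between the pins, thin edge first and snug against the middle of the cylinder's low side; then press the red knob all the way down to sink the pins, so that the chock alone keeps the cylinder where it is.

Things in the scene. Friction and masses are not known exactly. Their poses are not given: they have to be found in the camera images.
- deck: Fixed matt black top plate of the imaging board, 320 x 280 mm, tilted 5 degrees. Origin: middle of its upper surface, 30 mm above the table (low edge 18 mm, high edge 42 mm). Axes follow the surface: x along the cylinder, y straight uphill, z square out of it. Two steel stop pins (10 mm diameter, 22 mm high when up) at x = -72 and +72, y = +2 mm.
- phantom_mid (a point): Centre of the loose pink plastic cylinder, 70 mm diameter, 180 mm long (its x axis), 0.6 to 0.9 kg. It lies along the deck's x, leaning on the uphill side of the pins, its centre at deck y about +40 mm and 35 mm above the surface. It rolls downhill (deck -y) if nothing holds it.
- chock_mid (a point): White chock, 0.13 kg, loose on the table on the board's low side; a dark metal wedge of the same shape is near. 40 mm wide (y), 34 high (z), 70 long: back block 22 long, then a ramp falling 48 mm to the thin edge at +x. Point: centre of the back block, 17 mm up, 59 mm from the thin edge; grip here across y. Snug on the deck it lies 70 mm downhill (along the deck) of the cylinder's axis.
- stop (a joint): Travel of red knob and both pins, m: 0 up, 0.026 fully down (pins sunk from 0.022). Knob: round, 34 mm wide, at deck x = -125, y = -70 mm; its flat top is 40 mm above the deck when up, 14 mm when down. It moves square to the deck, takes about 6 N to push, has no spring and stays where it is left.
Not all that is in view belongs to the job. What is shaped like the part that bears chock_mid but purple is not meant.

How it is judged (in metres and radians):
On the way:
1. the white chock stands on the board, thin edge uphill, close against the middle of the cylinder's low side, with the pins still up (distance between chock_mid and phantom_mid between 0.06 and 0.088 m and x of chock_mid in the frame of deck between -0.03 and 0.03 m and z of chock_mid in the frame of deck below 0.026 m and y of chock_mid in the frame of deck below 0 m and angle between the x axis of chock_mid and the y axis of deck, either way round below 0.26 rad and angle between chock_mid's own z axis and vertical below 0.26 rad and value of joint stop below 0.006 m), for 0.2 s.
At the end, for the whole second after the job is handed in: Knob down (over 22 mm); cylinder at rest within 20 mm and 10 degrees of its start; white chock at rest flat on the deck downhill of it, thin edge uphill within 15 degrees, its point within 30 mm of deck x = 0 and 60 to 88 mm from the cylinder's centre (72 when snug) (distance between chock_mid and phantom_mid between 0.06 and 0.088 m and x of chock_mid in the frame of deck between -0.03 and 0.03 m and z of chock_mid in the frame of deck below 0.026 m and y of chock_mid in the frame of deck below 0 m and angle between the x axis of chock_mid and the y axis of deck, either way round below 0.26 rad and angle between chock_mid's own z axis and vertical below 0.26 rad and value of joint stop above 0.022 m and distance of phantom_mid from where it was at the start of the episode below 0.02 m and angle between the x axis of phantom_mid and the x axis of deck, either way round below 0.17 rad and linear speed of each of phantom, chock below 0.01 m/s); the robot touches nothing.
It fails at once if the cylinder rolled or was shoved more than 40 mm from where it started (distance of phantom_mid from where it was at the start of the episode above 0.04 m).
It also fails if it takes over 53 s, if anything falls off the work surface, if the arm or the gripper's body presses on something with over 40 N, if the wrist force passes 120 N, or if a joint passes its speed limit or range.

## Working session

There is one attempt and no reset: what is moved stays moved. The work goes in short steps, Python scripts to look and compute and a tool call to move; the robot and the scene stay as the last step left them, time stands still between calls to the robot, and variables do not carry over. Pictures are saved under pics/ and viewed, at most 10 in all, crops included, and the job is handed in when it is done.

Besides the shell and the picture viewer there is one more tool, called after "Call:" as name(argument=value, ...) on one line, values as JSON. servo_tool: Moves the arm, as the interface text tells. Shifts and turns lie within -1 to 1; 1 stands for 300 mm of shift or pi rad of turn. Its arguments: {"type":"object","properties":{"series":{"type":"array"},"grip_force":{"type":"number"}},"required":["series"]}

```bash
mkdir -p pics; cat > h.py <<'E'
import numpy as np, cv2, pickle
from scipy.spatial.transform import Rotation as R
from cell import get_obs, eyes, env
def toolT():
    o=get_obs(); T=np.eye(4); T[:3,:3]=R.from_euler('xyz',o['tool_rot'],degrees=True).as_matrix(); T[:3,3]=o['tool_pos']; return T
def cam(name):
    T=toolT(); c=eyes.read_camera(name)
    if 'mount' in c: c['T']=T@np.array(c['mount'])
    else:
        M=np.eye(4); M[:3,:3]=np.array(c['rotation']).reshape(3,3); M[:3,3]=c['origin']; c['T']=M
    return c
def cloud(c):
    K=np.array([[c['fx'],0,c['cx']],[0,c['fy'],c['cy']],[0,0,1.]])
    h,w=c['depth'].shape
    u,v=np.meshgrid(np.arange(w),np.arange(h))
    p=cv2.undistortPoints(np.stack([u,v],-1).reshape(-1,1,2).astype(float),K,np.array(c['distortion'],float)).reshape(h,w,2)
    d=c['depth']; P=np.dstack([p*d[...,None],d])
    W=P@c['T'][:3,:3].T+c['T'][:3,3]; W[d==0]=np.nan
    return W
def save(c,n): cv2.imwrite('pics/'+n+'.png',c['frame'][...,::-1])
E
python3 - <<'E'
from h import *
print(get_obs())
ims=[]
for n in ('scene','top'):
    c=cam(n); pickle.dump(c,open(n+'.pkl','wb')); save(c,n); print(n,c['T'].round(3).tolist(),c['fx'])
E
```

```text
{'time_s': 0.0, 'qpos': array([-73.61775534,  18.43922703,  -4.01559637,  83.17309294,
         1.29594319,  78.53998616,  -3.26125416]), 'joint_velocities': array([ 0.01910717,  0.00210651,  0.01826066,  0.08999617, -0.01838897,
       -0.02163279,  0.06990157]), 'effort': array([ 1.91862350e-04, -4.91281843e+01, -4.03685309e-01, -3.12534535e+01,
       -6.39386033e-02,  4.36688215e-02,  1.53227193e-04]), 'tool_pos': array([0.17442802, 0.62560413, 0.22147547]), 'tool_rot': array([-1.79892986e+02,  6.52506574e-03,  1.64426467e+02]), 'force': array([-0.05472611, -0.32159623,  0.59937667]), 'wrist_torque': array([ 0.0408886 , -0.0008305 , -0.00836328]), 'grasp_force': 0.0, 'grip_width': 0.08663336942796494}Traceback (most recent call last):
  File "<stdin>", line 5, in <module>
  File "h.py", line 10, in cam
    M=np.eye(4); M[:3,:3]=np.array(c['rotation']).reshape(3,3); M[:3,3]=c['origin']; c['T']=M
                          ~~~~~~~~~~~~~~~~~~~~~~~~~~~~~~~^^^^^
ValueError: cannot reshape array of size 3 into shape (3,3)
```

```bash
sed -i "s/M\[:3,:3\]=np.array(c\['rotation'\]).reshape(3,3)/M[:3,:3]=R.from_euler('xyz',c['rotation'],degrees=True).as_matrix()/" h.py
python3 - <<'E'
from h import *
for n in ('scene','top'):
    c=cam(n); pickle.dump(c,open(n+'.pkl','wb')); save(c,n); print(n,c['rotation'],c['T'].round(3).tolist(),c['fx'])
E
```

```text
scene [-126.35945841    1.40719866   88.80895501] [[0.021, 0.592, -0.805, 1.395], [0.999, -0.032, 0.002, -0.101], [-0.025, -0.805, -0.593, 0.763], [0.0, 0.0, 0.0, 1.0]] 481.74684973881153
top [-173.31867886   -1.63378331  -90.64430374] [[-0.011, -0.993, 0.116, 0.373], [-1.0, 0.008, -0.03, -0.097], [0.029, -0.116, -0.993, 0.944], [0.0, 0.0, 0.0, 1.0]] 386.28800285167415
```

View pics/top.png

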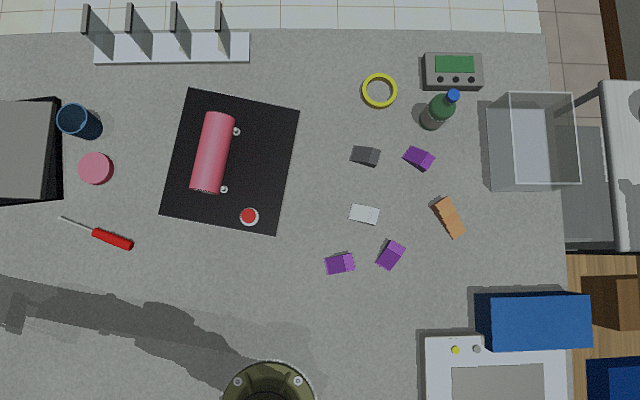

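View pics/scene.png

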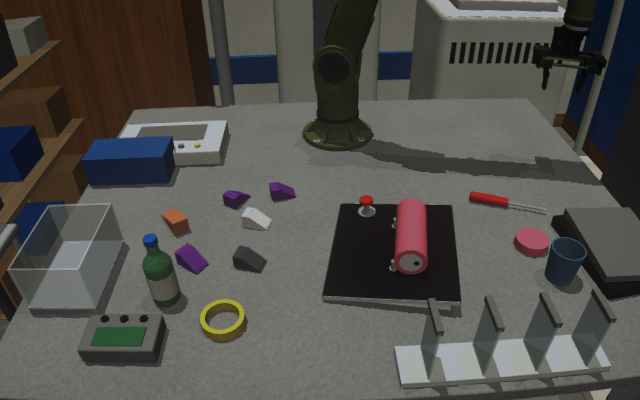

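Top view: white chock at (364,214), dark metal one at (365,156), purple lookalikes at (340,263), (390,254), (418,158). The white one at (364,214) is the one described. Deck is at (230,160), knob at (249,216), pins at (236,131) and (224,189), and the low side is to the right. I'll measure and take an enlarged crop.

```bash
python3 - <<'E'
from h import *
c=pickle.load(open('top.pkl','rb')); W=cloud(c); f=c['frame'].astype(int); hsv=cv2.cvtColor(c['frame'],cv2.COLOR_RGB2HSV)
# deck
u,v=np.meshgrid(np.arange(640),np.arange(400))
m=(f.max(2)<45)&(u>150)&(u<305)&(v>80)&(v<240)
m=cv2.erode(m.astype(np.uint8),np.ones((3,3)))>0
P=W[m]; P=P[~np.isnan(P[:,0])]; P=P[(P[:,2]<.06)&(P[:,2]>0)]
A=np.c_[P[:,:2],np.ones(len(P))]
for _ in range(3):
    s=np.linalg.lstsq(A,P[:,2],rcond=None)[0]; r=abs(A@s-P[:,2]); A=A[r<.006];P=P[r<.006]
n=np.array([-s[0],-s[1],1]);n/=np.linalg.norm(n)
g=np.array([s[0],s[1]]);print('tilt',np.degrees(np.arccos(n[2])),'uphill dir deg',np.degrees(np.arctan2(g[1],g[0])))
m2=((f.max(2)<45)&(u>150)&(u<305)&(v>80)&(v<240)).astype(np.uint8)
cs=cv2.findContours(cv2.morphologyEx(m2,cv2.MORPH_CLOSE,np.ones((25,25))),0,2)[0]; k=max(cs,key=cv2.contourArea)
box=cv2.boxPoints(cv2.minAreaRect(k));print(box.round(1).tolist())
K=np.array([[c['fx'],0,c['cx']],[0,c['fy'],c['cy']],[0,0,1.]])
def ray(px):
    q=cv2.undistortPoints(np.array(px,float).reshape(-1,1,2),K,np.array(c['distortion'],float)).reshape(-1,2)
    return np.c_[q,np.ones(len(q))]@c['T'][:3,:3].T
def onplane(px,n,d):
    r=ray(px);o=c['T'][:3,3];t=(d-o@n)/(r@n);return o+t[:,None]*r
C=onplane(cv2.approxPolyDP(cv2.convexHull(k),8,True).reshape(-1,2),n,n@P.mean(0));print('corners',C.round(4).tolist(),'ctr',C.mean(0))
for nm,mm in {'knob':(hsv[...,1]>170)&(f[...,0]>130)&(u>235)&(u<262)&(v>205)&(v<230),
 'pink':(f[...,0]>110)&(hsv[...,1]>80)&(u>180)&(u<240)&(v>105)&(v<198),
 'white':(f.min(2)>165)&(u>340)&(u<390)&(v>195)&(v<235)}.items():
    Q=W[mm];Q=Q[~np.isnan(Q[:,0])];px=np.c_[u[mm],v[mm]]
    print(nm,mm.sum(),px.mean(0),np.median(Q,0).round(4),'max',np.percentile(Q,97,axis=0).round(4))
    if nm!='knob':
        print(cv2.boxPoints(cv2.minAreaRect(px.astype(np.float32))).round(1).tolist())
        rr=cv2.minAreaRect((Q[:,:2]*1000).astype(np.float32));print(rr)
z=W[200:230,340:392,2]*1000
print(np.nan_to_num(z[::2,::2]).astype(int))
a=cv2.resize(c['frame'][130:280,315:445],(520,600),interpolation=cv2.INTER_CUBIC);cv2.imwrite('pics/crop1.png',a[...,::-1])
E
```

```text
tilt 4.99896302833985 uphill dir deg 79.80217451594885
[[157.89999389648438, 213.3000030517578], [182.8000030517578, 85.9000015258789], [299.6000061035156, 108.69999694824219], [274.79998779296875, 236.10000610351562]]
corners [[0.7674, 0.1945, 0.0429], [0.7133, -0.0758, 0.0188], [0.4064, -0.0172, 0.0191], [0.459, 0.2545, 0.0433]] ctr [0.58650437 0.08902392 0.03103562]
knob 119 [247.99159664 215.15966387] [0.4508 0.0404 0.0644] max [0.4643 0.0538 0.0676]
pink 1660 [212.17710843 151.24457831] [0.5929 0.1143 0.0968] max [0.6761 0.1592 0.1042]
[[188.3000030517578, 186.89999389648438], [206.1999969482422, 109.0], [235.0, 115.5999984741211], [217.10000610351562, 193.5]]
((604.0845947265625, 120.92669677734375), (72.9179916381836, 203.66668701171875), 82.09317016601562)
white 316 [363.94303797 213.59177215] [ 0.4554 -0.2301  0.0274] max [ 0.4768 -0.202   0.037 ]
[[348.79998779296875, 218.0], [352.3999938964844, 202.5], [379.0, 208.89999389648438], [375.29998779296875, 224.3000030517578]]
((455.61163330078125, -230.5664825439453), (61.96064376831055, 38.51272201538086), 72.98394775390625)
[
[... 544 characters left out ...]
35 32 32 34 35  0  0  2 -1
   0  0]
 [ 3 -1  0  0 -1  4  9 12 17 19 19 26 29 31 34 36 37 35 30 33  1  1 -4 -1
   1  4]
 [ 0  0 -1  4  1  9  7 14 16 19 23 24 28 32 34 33 35 33 35  0  0  1  0 -1
   0  0]
 [ 0  0  0  1  3  5 14 15 19 20 23 25 27 33 35 38 37 38 36  0  0  1 -1  0
  -1  0]
 [-1  2  4  3 -1  2  3  8 14 19 24 27 29 31 35 34 35 34 33  1  1 -2  1  1
   0  0]
 [ 2  1  0  0  2  0  0  1  2  0  3 13 25 38 34 36 36 33 36  4  4  1  0  0
   1  1]
 [-3 -2 -3  0  2  0 -1  0  1  0  0 -1 -1  2  6 21 32 30 -2  1  0 -1  1  1
  -3  2]
 [ 2 -2  0  0  0  0  0  2 -1  0  1  2  0 -1  0  0  1 -1  1  1  0 -1  1  1
  -1  0]
 [ 1  0  3 -1 -2  0  0  3 -2 -1  3  1  0  0  0  1 -1  0 -2 -1  3  0  0  0
  -1  0]]
```

View pics/crop1.png

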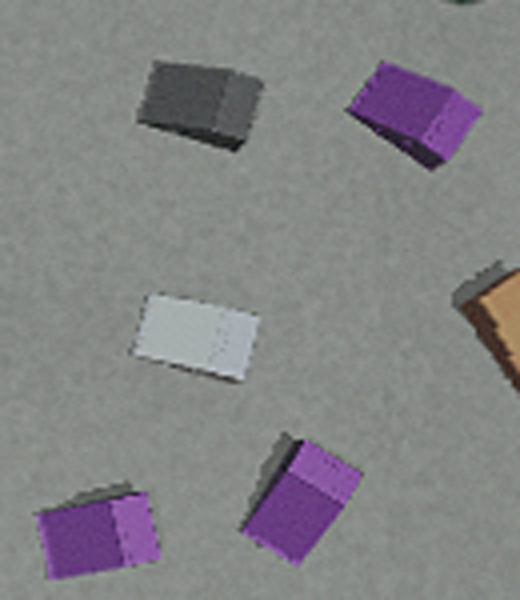

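Crop confirms: the white body at (195,338) in the crop is the white chock, its back block on the right and its thin edge to the left (uphill side). The dark one at (200,105) is the metal one. The knob agrees with the deck pose to within 1 mm. Next I work out the first moves.

```bash
cat >> h.py <<'E'
def dn(yaw): return R.from_euler('xyz',[180,0,yaw],degrees=True).as_matrix()
AZ=79.1; O=np.array([.5865,.0890,.0305]); t=np.radians(5); a=np.radians(AZ)
DX=np.array([np.sin(a),-np.cos(a),0]); h=np.array([np.cos(a),np.sin(a),0])
DY=h*np.cos(t)+np.array([0,0,np.sin(t)]); DZ=np.cross(DX,DY); D=np.c_[DX,DY,DZ]
def deckp(x,y,z): return O+D@(np.array([x,y,z])/1000)
RD=np.c_[DY,DX,-DZ]   # tool x uphill, y along deck x, z into the deck
def row(pos,Rm,T=None):
    T=toolT() if T is None else T
    s=T[:3,:3].T@(np.array(pos)-T[:3,3])/.3; w=R.from_matrix(T[:3,:3].T@Rm).as_rotvec()/np.pi
    return np.r_[s,w].round(3).tolist()
E
python3 - <<'E'
from h import *
c=pickle.load(open('top.pkl','rb')); W=cloud(c)
Q=W[200:230,340:392].reshape(-1,3); Q=Q[Q[:,2]>.0305]; 
print(len(Q),cv2.minAreaRect((Q[:,:2]*1000).astype(np.float32)),Q.mean(0))
print(DZ,np.linalg.det(RD))
T=toolT();print(row([.46,.26,.26],dn(120),T))
T2=T.copy();T2[:3,:3]=dn(120);T2[:3,3]=[.46,.26,.26]
print(row([.45,-.23,.2],dn(76.5),T2))
print('chk cyl',deckp(0,40,35),'goal',deckp(0,-30,17))
E
```

```text
191 ((450.8434753417969, -245.91806030273438), (31.547563552856445, 39.93060302734375), 75.11002349853516) [ 0.45013506 -0.24752029  0.03449338]
[-0.01648075 -0.08558334  0.9961947 ] 0.9999999999999999
[-1.244, -0.919, -0.126, -0.0, 0.0, 0.247]
[-1.398, -0.846, 0.2, -0.0, -0.0, 0.242]
chk cyl [0.59345821 0.12513347 0.06885304] goal [0.58056855 0.05819842 0.04482064]
```

Call:
servo_tool(series=[[[-0.5, -0.37, -0.1, 0, 0, 0.1, 1], [-0.5, -0.37, -0.1, 0, 0, 0.1, 1], [-0.5, -0.37, -0.1, 0, 0, 0.1, 1], [-0.995, -0.735, -0.1, 0, 0, 0.2, 1], [-0.995, -0.735, -0.1, 0, 0, 0.2, 1], [-0.995, -0.735, -0.1, 0, 0, 0.2, 1], [-0.995, -0.735, -0.1, 0, 0, 0.2, 1], [-0.995, -0.735, -0.1, 0, 0, 0.2, 1], [-0.995, -0.735, -0.1, 0, 0, 0.2, 1], [-0.995, -0.735, -0.1, 0, 0, 0.2, 1], [-0.995, -0.735, -0.1, 0, 0, 0.2, 1], [-0.995, -0.735, -0.1, 0, 0, 0.2, 1]]])

```text
time_s: 1.15
tool_pos: [0.4023, 0.3341, 0.2524]
tool_rot: [-180.0, -0.1, 128.4]
force: [-1.3, 1.9, -1.1]
grip_width: 0.0871
grasp_force: 0.0
```

```bash
python3 - <<'E'
from h import *
o=get_obs();print(o['tool_pos'],o['tool_rot'])
print(row([.45,-.2,.22],dn(76.5)), row([.5,.05,.24],dn(100)))
E
```

```text
[0.40231732 0.33407105 0.25238968] [-1.79984435e+02 -5.03287266e-02  1.28431052e+02]
[-1.493, -0.982, 0.107, -0.0, -0.0, 0.289] [-0.944, -0.333, 0.041, -0.0, -0.0, 0.158]
```

Call:
servo_tool(series=[[[-0.94, -0.33, 0.04, 0, 0, 0.16, 1], [-0.94, -0.33, 0.04, 0, 0, 0.16, 1], [-0.94, -0.33, 0.04, 0, 0, 0.16, 1], [-0.94, -0.33, 0.04, 0, 0, 0.16, 1], [-0.94, -0.33, 0.04, 0, 0, 0.16, 1], [-0.94, -0.33, 0.04, 0, 0, 0.16, 1], [-0.94, -0.33, 0.04, 0, 0, 0.16, 1], [-0.94, -0.33, 0.04, 0, 0, 0.16, 1], [-0.94, -0.33, 0.04, 0, 0, 0.16, 1]]])

```text
time_s: 1.9
tool_pos: [0.501, 0.0493, 0.2404]
tool_rot: [-180.0, 0.0, 99.4]
force: [-0.5, -0.3, -0.4]
grip_width: 0.087
grasp_force: 0.0
```

```bash
python3 - <<'E'
from h import *
o=get_obs();print(o['tool_pos'],o['tool_rot'])
print(row([.45,-.22,.22],dn(76.5)))
E
```

```text
[0.50104192 0.04928314 0.24042443] [-1.79992460e+02  3.56766979e-02  9.94109801e+01]
[-0.858, -0.315, 0.069, -0.0, 0.0, 0.127]
```

Call:
servo_tool(series=[[[-0.86, -0.315, 0.07, 0, 0, 0.127, 1], [-0.86, -0.315, 0.07, 0, 0, 0.127, 1], [-0.86, -0.315, 0.07, 0, 0, 0.127, 1], [-0.86, -0.315, 0.07, 0, 0, 0.127, 1], [-0.86, -0.315, 0.07, 0, 0, 0.127, 1], [-0.86, -0.315, 0.07, 0, 0, 0.127, 1], [-0.86, -0.315, 0.07, 0, 0, 0.127, 1], [-0.86, -0.315, 0.07, 0, 0, 0.127, 1], [-0.86, -0.315, 0.07, 0, 0, 0.127, 1], [-0.86, -0.315, 0.07, 0, 0, 0.127, 1]]])

```text
time_s: 2.73
tool_pos: [0.4518, -0.2158, 0.2193]
tool_rot: [-180.0, -0.1, 77.0]
force: [-0.1, 0.6, -0.8]
grip_width: 0.0865
grasp_force: 0.0
```

```bash
python3 - <<'E'
from h import *
o=get_obs();print(o['tool_pos'],o['tool_rot'])
c=cam('wrist');pickle.dump(c,open('w1.pkl','wb'));save(c,'w1');W=cloud(c)
f=c['frame'].astype(int)
near=(abs(W[...,0]-.4505)<.06)&(abs(W[...,1]+.235)<.06)
m=near&(f.min(2)>120)&(np.ptp(f,axis=2)<40)&(W[...,2]>.004)
Q=W[m];print(len(Q),cv2.minAreaRect((Q[:,:2]*1000).astype(np.float32)))
B=Q[Q[:,2]>.031];print(len(B),cv2.minAreaRect((B[:,:2]*1000).astype(np.float32)),B.mean(0),np.median(B[:,2]))
S=Q[(Q[:,2]<.029)]; A=np.c_[S[:,:2],np.ones(len(S))]; g=np.linalg.lstsq(A,S[:,2],rcond=None)[0];print('slope deg',np.degrees(np.arctan(np.hypot(*g[:2]))),'thin dir',np.degrees(np.arctan2(-g[1],-g[0])))
E
```

```text
[ 0.45183129 -0.2157596   0.21934956] [-1.79973112e+02 -5.96284199e-02  7.70298063e+01]
2581 ((446.3564453125, -227.98104858398438), (69.29804229736328, 90.84730529785156), 66.14302825927734)
1021 ((446.1461181640625, -228.29946899414062), (68.71340942382812, 90.38720703125), 64.79375457763672) [ 0.45149159 -0.24927308  0.0394255 ] 0.03419794822322636
slope deg 34.649909760338765 thin dir 73.352219447301
```

View pics/w1.png

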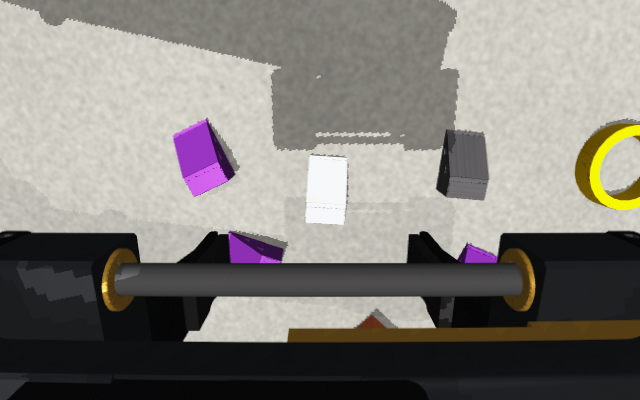

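The wrist view shows the white chock at u 306–348, v 154–224, unobstructed, thin edge at the top. The last mask also took in table pixels, so I refine it.

```bash
python3 - <<'E'
from h import *
c=pickle.load(open('w1.pkl','rb'));W=cloud(c);f=c['frame'].astype(int)
m=np.zeros((400,640),bool);m[148:228,298:354]=1;m&=(f.min(2)>222)
Q=W[m];Q=Q[~np.isnan(Q[:,0])]
print(len(Q),cv2.minAreaRect((Q[:,:2]*1000).astype(np.float32)))
B=Q[(Q[:,2]>.032)&(Q[:,2]<.037)];rb=cv2.minAreaRect((B[:,:2]*1000).astype(np.float32));print(len(B),rb,B.mean(0))
S=Q[(Q[:,2]<.029)&(Q[:,2]>.003)]; A=np.c_[S[:,:2],np.ones(len(S))]; g=np.linalg.lstsq(A,S[:,2],rcond=None)[0];th=np.arctan2(-g[1],-g[0]);print('slope',np.degrees(np.arctan(np.hypot(*g[:2]))),'thin dir',np.degrees(th))
d=np.array([np.cos(th),np.sin(th)]);l=np.array([-d[1],d[0]])
a=Q[:,:2]@d;b=Q[:,:2]@l;lo,hi=np.percentile(a,[.5,99.5]);bl,bh=np.percentile(b,[.5,99.5]);print(hi-lo,bh-bl)
p=d*(lo+.011)+l*(bl+bh)/2;print('point from back',p,'from thin',d*(hi-.059)+l*(bl+bh)/2)
E
```

```text
2581 ((454.91558837890625, -233.81051635742188), (68.85755920410156, 40.94635772705078), 72.91401672363281)
903 ((450.6164245605469, -250.49436950683594), (27.100677490234375, 39.42405700683594), 73.25920104980469) [ 0.45034558 -0.25091257  0.0341746 ]
slope 34.93312283705544 thin dir 73.3198032511683
0.06418165902829497 0.04009524128543229
point from back [ 0.44949631 -0.25222823] from thin [ 0.44782628 -0.25780175]
```

```bash
python3 - <<'E'
from h import *
print(row([.449,-.254,.06],dn(74)),row([.449,-.254,.005],dn(74)))
E
```

```text
[-0.127, 0.019, 0.531, -0.0, -0.0, 0.017] [-0.127, 0.019, 0.715, -0.0, -0.0, 0.017]
```

Call:
servo_tool(series=[[[-0.127, 0.019, 0.53, 0, 0, 0.017, 0.68], [-0.127, 0.019, 0.53, 0, 0, 0.017, 0.68], [-0.127, 0.019, 0.53, 0, 0, 0.017, 0.68], [-0.127, 0.019, 0.53, 0, 0, 0.017, 0.68], [-0.127, 0.019, 0.53, 0, 0, 0.017, 0.68], [-0.127, 0.019, 0.53, 0, 0, 0.017, 0.68], [-0.127, 0.019, 0.6, 0, 0, 0.017, 0.68], [-0.127, 0.019, 0.67, 0, 0, 0.017, 0.68], [-0.127, 0.019, 0.71, 0, 0, 0.017, 0.68], [-0.127, 0.019, 0.71, 0, 0, 0.017, 0.68], [-0.127, 0.019, 0.71, 0, 0, 0.017, 0.68]]])

```text
time_s: 3.7
tool_pos: [0.4489, -0.2568, 0.008]
tool_rot: [179.9, -0.0, 73.8]
force: [-0.2, -0.7, 1.5]
grip_width: 0.0592
grasp_force: 0.0
```

Call:
servo_tool(series=[[[0, 0, 0, 0, 0, 0, 0.2], [0, 0, 0, 0, 0, 0, 0.2], [0, 0, 0, 0, 0, 0, 0.2], [0, 0, 0, 0, 0, 0, 0.2], [0, 0, 0, 0, 0, 0, 0.2], [0, 0, 0, 0, 0, 0, 0.2], [0, 0, 0, 0, 0, 0, 0.2], [0, 0, 0, 0, 0, 0, 0.2]]], grip_force=20)

```text
time_s: 4.37
tool_pos: [0.4481, -0.2576, 0.0073]
tool_rot: [179.9, -0.0, 73.7]
force: [0.1, 0.5, 6.8]
grip_width: 0.0399
grasp_force: 19.9
```

```bash
python3 - <<'E'
from h import *
o=get_obs();print(o['tool_pos'],o['tool_rot'],o['grip_width'],o['force'])
E
```

```text
[ 0.44811646 -0.25760644  0.00732265] [ 1.79932303e+02 -2.16242621e-02  7.37083620e+01] 0.03988270890204678 [0.11419154 0.49680209 6.79949913]
```

Call:
servo_tool(series=[[[0, 0, -0.1, 0, 0, 0, 0.2], [0, 0, -0.2, 0, 0, 0, 0.2], [0, 0, -0.3, 0, 0, 0, 0.2], [0, 0, -0.45, 0, 0, 0, 0.2], [0, 0, -0.5, 0, 0, 0, 0.2], [0, 0, -0.5, 0, 0, 0, 0.2], [0, 0, -0.5, 0, 0, 0, 0.2]]], grip_force=25)

```text
time_s: 4.95
tool_pos: [0.4478, -0.2574, 0.1571]
tool_rot: [179.9, -0.1, 73.7]
force: [0.3, -0.2, -2.2]
grip_width: 0.0398
grasp_force: 24.9
```

```bash
python3 - <<'E'
from h import *
o=get_obs();print(o['tool_pos'],o['tool_rot'],o['grip_width'],o['force'])
print(deckp(0,-55,40),row(deckp(0,-55,70),RD))
E
```

```text
[ 0.44776406 -0.25739645  0.15705644] [ 1.79903182e+02 -5.55356157e-02  7.37160612e+01] 0.03981747154451832 [ 0.29262088 -0.19391299 -2.24298115]
[0.5754801  0.03177445 0.06555422] [1.036, 0.139, 0.207, 0.002, 0.027, -0.03]
```

Call:
servo_tool(series=[[[0.99, 0.139, 0.1, 0.002, 0.027, -0.03, 0.2], [0.99, 0.139, 0.1, 0.002, 0.027, -0.03, 0.2], [0.99, 0.139, 0.1, 0.002, 0.027, -0.03, 0.2], [0.99, 0.139, 0.1, 0.002, 0.027, -0.03, 0.2], [0.99, 0.139, 0.1, 0.002, 0.027, -0.03, 0.2], [0.99, 0.139, 0.1, 0.002, 0.027, -0.03, 0.2], [0.99, 0.139, 0.1, 0.002, 0.027, -0.03, 0.2], [0.99, 0.139, 0.1, 0.002, 0.027, -0.03, 0.2], [0.99, 0.139, 0.1, 0.002, 0.027, -0.03, 0.2], [0.99, 0.139, 0.1, 0.002, 0.027, -0.03, 0.2], [0.99, 0.139, 0.1, 0.002, 0.027, -0.03, 0.2]]])

```text
time_s: 5.87
tool_pos: [0.5694, 0.0141, 0.1251]
tool_rot: [-179.7, -4.8, 79.0]
force: [-0.1, -0.5, -1.8]
grip_width: 0.0396
grasp_force: 24.9
```

```bash
python3 - <<'E'
from h import *
T=toolT();print(((T[:3,3]-O)@D*1000).round(1),get_obs()['force'])
print(row(deckp(0,-55,15),RD),row(deckp(0,-55,9),RD))
c=cam('wrist');pickle.dump(c,open('w2.pkl','wb'));save(c,'w2')
E
```

```text
[ -2.6 -68.3 100.9] [-0.0814297  -0.5137782  -1.77193113]
[0.046, 0.01, 0.286, -0.001, 0.001, -0.001] [0.046, 0.01, 0.306, -0.001, 0.001, -0.001]
```

View pics/w2.png

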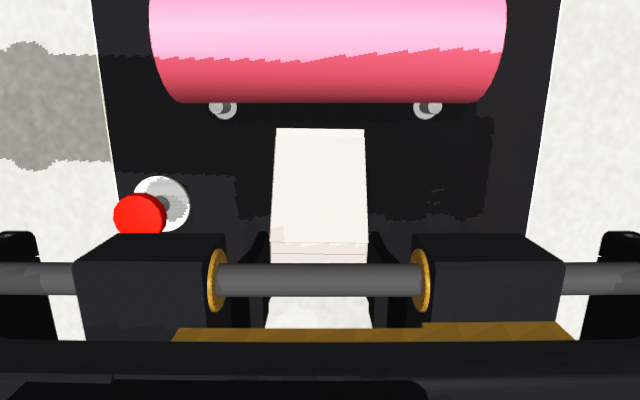

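Wrist view: the chock is in the gripper at (320,185), thin edge (v 128) pointing uphill, centred between the pins at (223,108) and (427,108); cylinder and knob undisturbed. Lowering.

Call:
servo_tool(series=[[[0.046, 0.01, 0.1, 0, 0, 0, 0.2], [0.046, 0.01, 0.2, 0, 0, 0, 0.2], [0.046, 0.01, 0.25, 0, 0, 0, 0.2], [0.046, 0.01, 0.28, 0, 0, 0, 0.2], [0.046, 0.01, 0.295, 0, 0, 0, 0.2], [0.046, 0.01, 0.305, 0, 0, 0, 0.2], [0.046, 0.01, 0.305, 0, 0, 0, 0.2]]])

```text
time_s: 6.5
tool_pos: [0.5775, 0.0356, 0.0368]
tool_rot: [-179.9, -4.9, 79.0]
force: [-1.4, -0.7, -1.8]
grip_width: 0.0396
grasp_force: 25.0
```

```bash
python3 - <<'E'
from h import *
T=toolT();print(((T[:3,3]-O)@D*1000).round(1),get_obs()['force']@D)
print(row(deckp(0,-36,8),RD))
E
```

```text
[  1.3 -53.4  11. ] [-1.28593411 -1.12895439 -1.71573793]
[0.058, -0.004, 0.01, -0.001, 0.001, -0.0]
```

Call:
servo_tool(series=[[[0, -0.004, 0.005, 0, 0, 0, 0.2], [0, -0.004, 0.01, 0, 0, 0, 0.2], [0, -0.004, 0.014, 0, 0, 0, 0.2], [0, -0.004, 0.014, 0, 0, 0, 0.2]]])

```text
time_s: 6.83
tool_pos: [0.5772, 0.0373, 0.0337]
tool_rot: [-179.9, -4.9, 79.1]
force: [-2.0, -1.8, 4.4]
grip_width: 0.0398
grasp_force: 25.0
```

```bash
python3 - <<'E'
from h import *
T=toolT();print(((T[:3,3]-O)@D*1000).round(1),get_obs()['force']@D)
E
```

```text
[  0.7 -52.1   7.8] [-1.64947292 -1.72723025  4.57250859]
```

Call:
servo_tool(series=[[[0.01, 0, 0, 0, 0, 0, 0.2], [0.02, 0, 0, 0, 0, 0, 0.2], [0.03, 0, 0, 0, 0, 0, 0.2], [0.04, 0, 0, 0, 0, 0, 0.2], [0.04, 0, 0, 0, 0, 0, 0.2], [0.04, 0, 0, 0, 0, 0, 0.2]]])

```text
time_s: 7.33
tool_pos: [0.58, 0.0479, 0.0346]
tool_rot: [180.0, -4.9, 79.1]
force: [-0.8, -4.0, 6.1]
grip_width: 0.0397
grasp_force: 25.0
```

```bash
python3 - <<'E'
from h import *
T=toolT();print(((T[:3,3]-O)@D*1000).round(1),get_obs()['force']@D)
E
```

```text
[  1.4 -41.    7.7] [-0.06164738 -3.52440946  6.40972026]
```

Now slower steps toward contact.

Call:
servo_tool(series=[[[0.005, 0, 0, 0, 0, 0, 0.2], [0.01, 0, 0, 0, 0, 0, 0.2], [0.015, 0, 0, 0, 0, 0, 0.2], [0.015, 0, 0, 0, 0, 0, 0.2], [0.015, 0, 0, 0, 0, 0, 0.2]]])

```text
time_s: 7.75
tool_pos: [0.5806, 0.0512, 0.0349]
tool_rot: [180.0, -4.8, 79.0]
force: [0.3, -6.2, 4.9]
grip_width: 0.0398
grasp_force: 25.0
```

```bash
python3 - <<'E'
from h import *
T=toolT();print(((T[:3,3]-O)@D*1000).round(1),get_obs()['force']@D)
c=cam('wrist');pickle.dump(c,open('w3.pkl','wb'));save(c,'w3')
E
```

```text
[  1.4 -37.7   7.7] [ 1.45194774 -5.5941055   5.38819822]
```

View pics/w3.png

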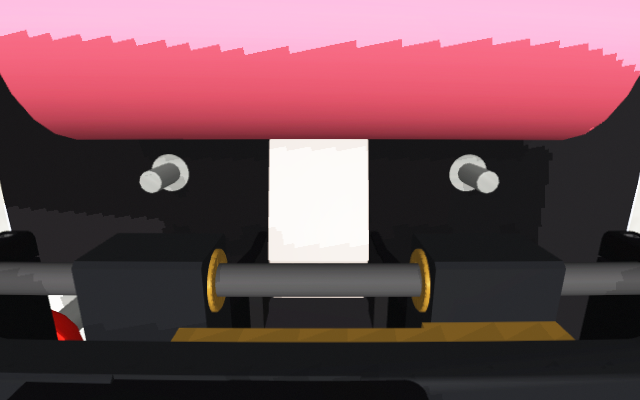

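The ramp at (318,140) runs under the cylinder; pins at (165,175) and (475,175). Measuring the cylinder's position and the chock.

```bash
cat > cyl.py <<'E'
from h import *
from scipy.optimize import least_squares
def cyl(c):
    W=cloud(c);f=c['frame'].astype(int);L=(W-O)@D*1000
    m=(f[...,0]-f[...,1]>60)&(f[...,2]-f[...,1]>5)&(abs(L[...,0])<70)&(L[...,1]>-5)&(L[...,1]<90)&(L[...,2]>15)&(L[...,2]<85)
    P=L[m];r=least_squares(lambda p:np.hypot(P[:,1]-p[0],P[:,2]-p[1])-35,[40,35],loss='soft_l1').x
    return len(P),r.round(1)
E
python3 - <<'E'
from cyl import *
for n in ('top','scene','w2','w3'): print(n,cyl(pickle.load(open(n+'.pkl','rb'))))
c=pickle.load(open('w3.pkl','rb'));L=(cloud(c)-O)@D*1000
for v in (142,150,170,190,210,230,240): print(v,L[v,290:345:18].round(1).tolist())
print(cyl(cam('top')),cyl(cam('scene')))
E
```

```text
top (968, array([39.4, 35.5]))
scene (1168, array([36.7, 30.9]))
w2 (16567, array([37.9, 34.4]))
w3 (59720, array([55.1, 34.4]))
142 [[-10.4, 17.4, 23.0], [-3.0, 17.5, 23.7], [4.3, 17.4, 23.6], [11.6, 17.4, 23.2]]
150 [[-10.3, 14.4, 24.9], [-3.0, 14.4, 25.6], [4.3, 14.3, 24.4], [11.6, 14.3, 24.2]]
170 [[-10.4, 6.5, 26.7], [-3.1, 6.5, 26.9], [4.2, 6.6, 27.1], [11.6, 6.3, 26.0]]
190 [[-10.3, -1.0, 30.0], [-3.1, -1.2, 29.2], [4.2, -1.4, 28.6], [11.4, -1.0, 30.2]]
210 [[-10.3, -8.7, 32.3], [-3.0, -8.9, 31.8], [4.2, -9.0, 31.6], [11.4, -8.8, 32.2]]
230 [[-10.3, -16.6, 34.2], [-3.0, -16.5, 34.5], [4.2, -16.6, 34.2], [11.3, -16.2, 35.2]]
240 [[-10.2, -20.0, 36.4], [-3.0, -19.8, 36.8], [4.2, -20.2, 35.9], [11.4, -20.2, 35.9]]
(0, array([40., 35.])) (847, array([53.8, 30.6]))
```

The cylinder was shoved uphill by about 17 mm, and the ramp looks pitched up (about 19° rather than 35°). Comparing with the earlier image before I back off.

```bash
python3 - <<'E'
from h import *
for n in ('w1','w2'):
    c=pickle.load(open(n+'.pkl','rb'));W=cloud(c)
    L=W*1000 if n=='w1' else (W-O)@D*1000
    for v in ((156,165,180,195,205,215) if n=='w1' else (124,130,140,160,180,200,220,235,245,255)): print(n,v,L[v,320].round(1).tolist(),L[v,335].round(1).tolist())
T=toolT();print(((T[:3,3]-O)@D*1000).round(1))
E
```

```text
w1 156 [457.0, -199.0, 3.9] [472.6, -203.1, -0.1]
w1 165 [455.1, -207.4, 9.6] [470.4, -210.7, 11.1]
w1 180 [451.9, -221.1, 19.5] [467.0, -224.3, 20.9]
w1 195 [448.8, -234.3, 29.0] [463.7, -237.8, 29.1]
w1 205 [446.8, -243.1, 34.7] [461.5, -246.8, 33.7]
w1 215 [444.4, -253.4, 34.5] [459.3, -256.6, 35.3]
w2 124 [-2.0, -12.3, -0.6] [8.8, -12.3, 0.6]
w2 130 [-2.0, -9.7, 97.1] [4.8, -9.6, 98.0]
w2 140 [-2.0, -13.8, 101.7] [4.7, -13.8, 101.7]
w2 160 [-2.0, -21.9, 107.3] [4.6, -22.0, 106.5]
w2 180 [-2.0, -29.7, 112.9] [4.4, -29.9, 111.9]
w2 200 [-2.0, -37.4, 117.0] [4.3, -37.2, 117.7]
w2 220 [-2.0, -44.7, 122.0] [4.2, -44.6, 122.3]
w2 235 [-2.0, -49.8, 125.8] [4.0, -49.5, 126.6]
w2 245 [-2.0, -53.7, 127.1] [4.0, -53.2, 128.3]
w2 255 [-2.0, -56.7, 130.3] [4.1, -57.8, 127.9]
[  1.4 -37.7   7.7]
```

In hand the chock was level (ramp 35.9°, thin edge 59 mm ahead), so it pitched up on contact with the deck. I back off slowly so the cylinder follows it back to the pins.

Call:
servo_tool(series=[[[-0.006, 0, 0, 0, 0, 0, 0.2], [-0.012, 0, 0, 0, 0, 0, 0.2], [-0.018, 0, 0, 0, 0, 0, 0.2], [-0.024, 0, 0, 0, 0, 0, 0.2], [-0.03, 0, 0, 0, 0, 0, 0.2], [-0.036, 0, 0, 0, 0, 0, 0.2], [-0.042, 0, 0, 0, 0, 0, 0.2], [-0.048, 0, 0, 0, 0, 0, 0.2], [-0.054, 0, 0, 0, 0, 0, 0.2], [-0.06, 0, 0, 0, 0, 0, 0.2], [-0.066, 0, 0, 0, 0, 0, 0.2], [-0.072, 0, 0, 0, 0, 0, 0.2]]])

```text
time_s: 8.9
tool_pos: [0.5773, 0.0357, 0.0335]
tool_rot: [180.0, -5.2, 79.2]
force: [2.0, 3.5, 5.6]
grip_width: 0.0402
grasp_force: 25.0
```

Call:
servo_tool(series=[[[-0.01, 0, 0, 0, 0, 0, 0.2], [-0.02, 0, 0, 0, 0, 0, 0.2], [-0.03, 0, 0, 0, 0, 0, 0.2], [-0.04, 0, 0, 0, 0, 0, 0.2], [-0.06, 0, 0, 0, 0, 0, 0.2], [-0.06, 0, 0, 0, 0, 0, 0.2], [-0.06, 0, 0, 0, 0, 0, 0.2]]])

```text
time_s: 9.48
tool_pos: [0.5737, 0.0166, 0.0318]
tool_rot: [180.0, -5.1, 79.2]
force: [-0.1, 1.1, 5.7]
grip_width: 0.0395
grasp_force: 25.0
```

```bash
python3 - <<'E'
from cyl import *
T=toolT();print(((T[:3,3]-O)@D*1000).round(1),get_obs()['force']@D)
c=cam('wrist');pickle.dump(c,open('w4.pkl','wb'));save(c,'w4');print(cyl(c))
L=(cloud(c)-O)@D*1000
for v in range(130,262,8): print(v,L[v,320].round(1).tolist())
print(cyl(cam('scene')))
E
```

```text
[  1.1 -73.1   7.7] [-0.33325825  1.58588614  5.55403451]
(41590, array([37.9, 34.5]))
130 [1.4, -13.3, 23.4]
138 [1.4, -16.6, 22.0]
146 [1.4, -19.5, 25.0]
154 [1.4, -22.8, 24.7]
162 [1.4, -25.6, 27.7]
170 [1.4, -29.1, 26.8]
178 [1.4, -32.0, 28.7]
186 [1.4, -35.0, 29.9]
194 [1.4, -38.1, 30.5]
202 [1.4, -41.0, 32.1]
210 [1.4, -44.3, 32.4]
218 [1.4, -47.3, 33.6]
226 [1.5, -50.6, 33.7]
234 [1.5, -53.5, 35.2]
242 [1.5, -56.3, 36.7]
250 [1.5, -59.5, 37.2]
258 [1.5, -62.6, 38.1]
(1027, array([36.5, 30.8]))
```

View pics/w4.png

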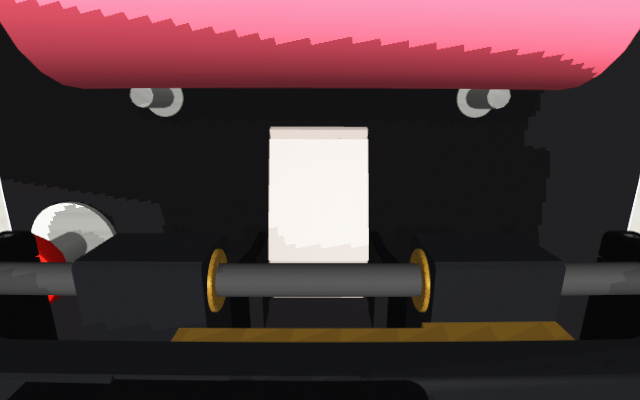

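Cylinder is back at its start (37.9, same as before). The chock sits pitched up about 16°, its thin edge at (318,133). I open so that it settles flat.

Call:
servo_tool(series=[[[0, 0, 0, 0, 0, 0, 0.68], [0, 0, 0, 0, 0, 0, 0.68], [0, 0, 0, 0, 0, 0, 0.68], [0, 0, 0, 0, 0, 0, 0.68], [0, 0, 0, 0, 0, 0, 0.68]]])

```text
time_s: 10.0
tool_pos: [0.5718, 0.0147, 0.0301]
tool_rot: [-179.8, -4.9, 79.1]
force: [0.3, 1.6, -0.1]
grip_width: 0.0577
grasp_force: 0.0
```

```bash
python3 - <<'E'
from cyl import *
T=toolT();print(((T[:3,3]-O)@D*1000).round(1),get_obs()['force']@D)
c=cam('wrist');pickle.dump(c,open('w5.pkl','wb'));save(c,'w5');print(cyl(c))
L=(cloud(c)-O)@D*1000
for v in range(112,262,10): print(v,L[v,320].round(1).tolist())
f=c['frame'].astype(int);m=(f.min(2)>200);m[:120]=0;m[256:]=0;m[:,:240]=0;m[:,400:]=0
for v in (140,170,200,230): print(v,np.where(m[v])[0][[0,-1]], L[v][np.where(m[v])[0][[1,-2]]].round(1).tolist())
E
```

```text
[ -0.4 -75.5   6.2] [-0.02738285  1.62199288 -0.28640601]
(38842, array([37.9, 34.5]))
112 [0.0, -8.9, 2.9]
122 [0.0, -13.1, 7.9]
132 [0.0, -17.3, 9.3]
142 [0.0, -21.4, 11.5]
152 [0.0, -25.3, 15.3]
162 [0.0, -29.1, 18.6]
172 [0.0, -32.9, 21.3]
182 [0.0, -36.9, 22.3]
192 [0.0, -40.6, 24.8]
202 [0.0, -43.9, 28.4]
212 [0.0, -47.2, 31.4]
222 [0.0, -50.9, 33.0]
232 [0.1, -54.9, 33.5]
242 [0.1, -58.7, 34.7]
252 [0.1, -63.2, 34.3]
140 [276 367] [[-18.6, -20.5, 12.4], [19.9, -20.5, 12.3]]
170 [275 369] [[-18.5, -32.3, 20.0], [20.2, -32.2, 20.2]]
200 [273 370] [[-18.6, -42.9, 28.9], [20.0, -43.1, 28.0]]
230 [273 370] [[-18.3, -54.1, 33.5], [19.5, -53.8, 34.1]]
```

The chock now lies flat (thin edge at y ≈ -7, its point at about y -65); the pads had been holding it too near the back. Regrip at the point, lower down.

```bash
python3 - <<'E'
from h import *
print(row(deckp(0.7,-64.5,3.5),RD))
E
```

```text
[0.037, 0.003, 0.009, -0.001, 0.001, -0.0]
```

Call:
servo_tool(series=[[[0.018, 0.003, 0.004, 0, 0, 0, 0.68], [0.037, 0.003, 0.008, 0, 0, 0, 0.68], [0.037, 0.003, 0.008, 0, 0, 0, 0.68], [0.037, 0.003, 0.008, 0, 0, 0, 0.68], [0.037, 0.003, 0.008, 0, 0, 0, 0.3], [0.037, 0.003, 0.008, 0, 0, 0, 0.3], [0.037, 0.003, 0.008, 0, 0, 0, 0.3], [0.037, 0.003, 0.008, 0, 0, 0, 0.3], [0.037, 0.003, 0.008, 0, 0, 0, 0.3], [0.037, 0.003, 0.008, 0, 0, 0, 0.3]]], grip_force=15)

```text
time_s: 10.88
tool_pos: [0.5751, 0.0252, 0.029]
tool_rot: [-179.9, -4.9, 79.1]
force: [0.3, -0.5, -0.0]
grip_width: 0.0402
grasp_force: 15.0
```

```bash
cat > st.py <<'E'
from cyl import *
T=toolT();o=get_obs();print(o['time_s'],((T[:3,3]-O)@D*1000).round(1),o['force']@D,o['grip_width'])
c=cam('wrist');print(cyl(c))
L=(cloud(c)-O)@D*1000
for v in range(110,262,12): print(v,L[v,320].round(1).tolist())
E
python3 st.py
```

```text
10.8833 [  0.9 -64.6   4.2] [ 0.41805357 -0.47360091  0.01951792] 0.04019415614734694
(56138, array([37.9, 34.5]))
110 [1.2, 3.5, 39.8]
122 [1.3, -2.5, -1.0]
134 [1.3, -7.9, -0.7]
146 [1.3, -12.7, 6.2]
158 [1.3, -17.5, 10.1]
170 [1.3, -22.3, 12.9]
182 [1.3, -27.0, 16.0]
194 [1.3, -31.6, 18.9]
206 [1.3, -35.8, 22.5]
218 [1.3, -40.5, 24.5]
230 [1.3, -44.5, 27.9]
242 [1.3, -48.6, 30.9]
254 [1.3, -52.7, 33.5]
```

Call:
servo_tool(series=[[[0.012, 0, 0, 0, 0, 0, 0.3], [0.024, 0, 0, 0, 0, 0, 0.3], [0.036, 0, 0, 0, 0, 0, 0.3], [0.048, 0, 0, 0, 0, 0, 0.3], [0.06, 0, 0, 0, 0, 0, 0.3], [0.072, 0, 0, 0, 0, 0, 0.3], [0.08, 0, 0, 0, 0, 0, 0.3], [0.08, 0, 0, 0, 0, 0, 0.3], [0.08, 0, 0, 0, 0, 0, 0.3]]])

```text
time_s: 11.68
tool_pos: [0.5799, 0.0499, 0.0312]
tool_rot: [-179.9, -4.9, 79.1]
force: [-0.6, 0.7, 1.8]
grip_width: 0.0395
grasp_force: 15.0
```

```bash
python3 st.py
```

```text
11.6833 [  1.  -39.4   4.2] [-0.6858023   0.70256607  1.76172999] 0.03947176778743625
(70509, array([37.8, 34.4]))
110 [1.2, 29.0, 68.3]
122 [1.2, 25.9, 68.0]
134 [1.2, 22.4, 64.6]
146 [1.2, 18.9, 63.2]
158 [1.2, 15.1, 61.0]
170 [1.3, 10.6, 55.8]
182 [1.3, 3.9, 42.6]
194 [1.4, -6.1, 20.0]
206 [1.4, -10.8, 21.8]
218 [1.4, -14.7, 26.2]
230 [1.4, -19.2, 28.4]
242 [1.4, -23.1, 31.8]
254 [1.4, -27.4, 33.8]
```

Call:
servo_tool(series=[[[0.006, 0, 0, 0, 0, 0, 0.3], [0.012, 0, 0, 0, 0, 0, 0.3], [0.018, 0, 0, 0, 0, 0, 0.3], [0.023, 0, 0, 0, 0, 0, 0.3], [0.023, 0, 0, 0, 0, 0, 0.3], [0.023, 0, 0, 0, 0, 0, 0.3]]])

```text
time_s: 12.23
tool_pos: [0.5809, 0.0547, 0.0316]
tool_rot: [-179.9, -4.8, 79.1]
force: [-1.0, -5.4, 2.3]
grip_width: 0.0401
grasp_force: 15.0
```

```bash
python3 st.py | head -3
```

```text
12.2333 [  1.  -34.5   4.1] [ 0.06228475 -5.28368767  2.77876014] 0.04012405877071494
(82593, array([38.4, 34.4]))
110 [1.3, 34.1, 69.9]
```

Contact: 5 N, cylinder moved only 0.5 mm. Hold, release, lift straight off.

Call:
servo_tool(series=[[[0, 0, 0, 0, 0, 0, 0.3], [0, 0, 0, 0, 0, 0, 0.65], [0, 0, 0, 0, 0, 0, 0.65], [0, 0, 0, 0, 0, 0, 0.65], [0, 0, 0, 0, 0, 0, 0.65], [0, 0, -0.03, 0, 0, 0, 0.65], [0, 0, -0.08, 0, 0, 0, 0.65], [0, 0, -0.15, 0, 0, 0, 0.65], [0, 0, -0.25, 0, 0, 0, 0.5], [0, 0, -0.35, 0, 0, 0, 0.3], [0, 0, -0.4, 0, 0, 0, 0], [0, 0, -0.4, 0, 0, 0, 0]]])

```text
time_s: 13.28
tool_pos: [0.5821, 0.0454, 0.1562]
tool_rot: [179.7, -5.1, 79.1]
force: [0.3, -0.3, -0.2]
grip_width: 0.0374
grasp_force: 0.0
```

```bash
cat >> st.py <<'E'
save(c,'w6'); print('knob above',row(deckp(-125,-70,60),RD))
E
python3 st.py
```

```text
13.2833 [  3.9 -32.5 129. ] [ 0.34406837 -0.22333261 -0.1719789 ] 0.037448165531308364
(23409, array([38.3, 34.3]))
110 [4.9, 34.3, 67.8]
122 [4.9, 27.1, 67.8]
134 [5.0, 19.5, 63.0]
146 [5.1, 11.2, 56.1]
158 [5.4, -1.9, 19.8]
170 [5.4, -10.1, 25.7]
182 [5.3, -18.3, 30.4]
194 [5.3, -26.7, 34.0]
206 [5.3, -36.0, 33.5]
218 [5.7, -56.4, -0.7]
230 [5.7, -67.3, -0.6]
242 [5.7, -78.1, 0.0]
254 [5.7, -90.2, -1.8]
knob above [-0.124, -0.426, 0.221, 0.001, -0.0, 0.0]
```

View pics/w6.png

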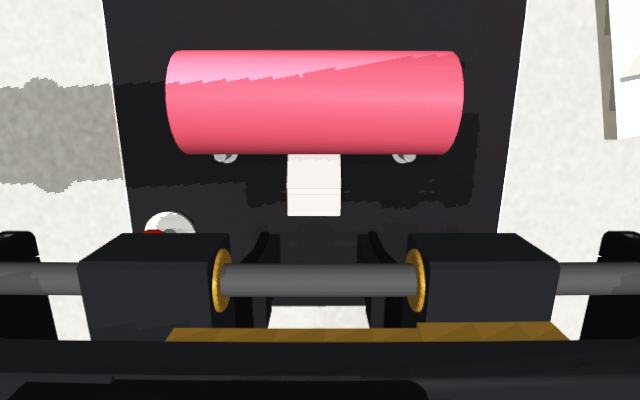

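The chock (314,185) lies flat, snug against the middle of the cylinder, with the pins at (225,157) and (403,157) still up. On to the knob with the gripper shut.

Call:
servo_tool(series=[[[-0.124, -0.426, 0, 0, 0, 0, 0], [-0.124, -0.426, 0, 0, 0, 0, 0], [-0.124, -0.426, 0, 0, 0, 0, 0], [-0.124, -0.426, 0, 0, 0, 0, 0], [-0.124, -0.426, 0.1, 0, 0, 0, 0], [-0.124, -0.426, 0.2, 0, 0, 0, 0], [-0.124, -0.426, 0.22, 0, 0, 0, 0], [-0.124, -0.426, 0.22, 0, 0, 0, 0], [-0.124, -0.426, 0.22, 0, 0, 0, 0]]])

```text
time_s: 14.08
tool_pos: [0.4477, 0.0387, 0.0826]
tool_rot: [-179.8, -4.8, 79.1]
force: [0.3, 0.4, 0.1]
grip_width: 0.0005
grasp_force: 0.0
```

```bash
cat > k.py <<'E'
from h import *
T=toolT();o=get_obs();print(o['time_s'],((T[:3,3]-O)@D*1000).round(1),o['force']@D,o['grip_width'])
for z in (42,30,13.5):print(row(deckp(-125,-70,z),RD))
E
python3 k.py
```

```text
14.0833 [-126.8  -70.8   58.5] [0.18644961 0.48510018 0.01333818] 0.00048823127303877415
[0.003, 0.006, 0.055, -0.001, 0.001, -0.0]
[0.003, 0.006, 0.095, -0.001, 0.001, -0.0]
[0.003, 0.006, 0.15, -0.001, 0.001, -0.0]
```

Call:
servo_tool(series=[[[0.003, 0.006, 0.03, 0, 0, 0, 0], [0.003, 0.006, 0.055, 0, 0, 0, 0], [0.003, 0.006, 0.07, 0, 0, 0, 0], [0.003, 0.006, 0.085, 0, 0, 0, 0], [0.003, 0.006, 0.1, 0, 0, 0, 0], [0.003, 0.006, 0.115, 0, 0, 0, 0], [0.003, 0.006, 0.13, 0, 0, 0, 0], [0.003, 0.006, 0.14, 0, 0, 0, 0], [0.003, 0.006, 0.148, 0, 0, 0, 0], [0.003, 0.006, 0.148, 0, 0, 0, 0]]])

```text
time_s: 14.92
tool_pos: [0.451, 0.0433, 0.0385]
tool_rot: [-179.9, -4.9, 79.1]
force: [1.2, -0.2, 2.7]
grip_width: 0.0004
grasp_force: 0.9
```

```bash
python3 k.py
```

```text
14.9167 [-124.4  -69.6   14.1] [1.1747637  0.23562373 2.71454436] 0.0003590391919154214
[-0.002, -0.002, -0.093, -0.0, 0.001, 0.0]
[-0.002, -0.002, -0.053, -0.0, 0.001, 0.0]
[-0.001, -0.002, 0.002, -0.0, 0.001, 0.0]
```

Push a little further to reach the end stop (expecting a force rise), then lift and check.

Call:
servo_tool(series=[[[0, 0, 0.004, 0, 0, 0, 0], [0, 0, 0.008, 0, 0, 0, 0], [0, 0, 0.008, 0, 0, 0, 0], [0, 0, 0.008, 0, 0, 0, 0]]])

```text
time_s: 15.25
tool_pos: [0.451, 0.0433, 0.038]
tool_rot: [-179.9, -5.0, 79.1]
force: [-5.2, -1.2, 21.6]
grip_width: 0.0004
grasp_force: 10.8
```

Call:
servo_tool(series=[[[0, 0, -0.05, 0, 0, 0, 0], [0, 0, -0.1, 0, 0, 0, 0], [0, 0, -0.2, 0, 0, 0, 0], [0, 0, -0.35, 0, 0, 0, 0], [-0.3, 0, -0.4, 0, 0, 0, 0], [-0.3, 0, -0.4, 0, 0, 0, 0], [-0.3, 0, -0.4, 0, 0, 0, 0], [-0.3, 0, -0.4, 0, 0, 0, 0], [-0.3, 0, -0.4, 0, 0, 0, 0]]])

```text
time_s: 16.0
tool_pos: [0.4309, -0.0547, 0.1474]
tool_rot: [-179.8, -4.9, 79.0]
force: [-0.0, 0.7, -0.2]
grip_width: 0.0001
grasp_force: 0.0
```

```bash
python3 - <<'E'
from cyl import *
c=cam('wrist');print(cyl(c));s=cam('scene');print('scene cyl',cyl(s));save(s,'fin')
c0=pickle.load(open('scene.pkl','rb'))
for n,q in (('start',c0),('now',s)):
    L=(cloud(q)-O)@D*1000;f=q['frame'].astype(int)
    m=(f[...,0]>150)&(f[...,1]<70)&(abs(L[...,0]+125)<40)&(abs(L[...,1]+70)<40);print(n,m.sum(),np.median(L[m],0).round(1))
b=cv2.resize(s['frame'][180:310,310:470],(800,600)[:1]+(650,)) if 0 else cv2.resize(s['frame'][185:305,310:470],(800,600),interpolation=cv2.INTER_CUBIC)
cv2.imwrite('pics/fin2.png',b[...,::-1]);print(get_obs()['time_s'],get_obs()['force'])
E
```

```text
(0, array([40., 35.]))
scene cyl (1169, array([37.3, 30.8]))
start 69 [-120.8  -71.7   36.5]
now 16 [-121.8  -62.8    9.9]
16.1 [-0.84126617  0.30407886 -0.46070877]
```

View pics/fin2.png

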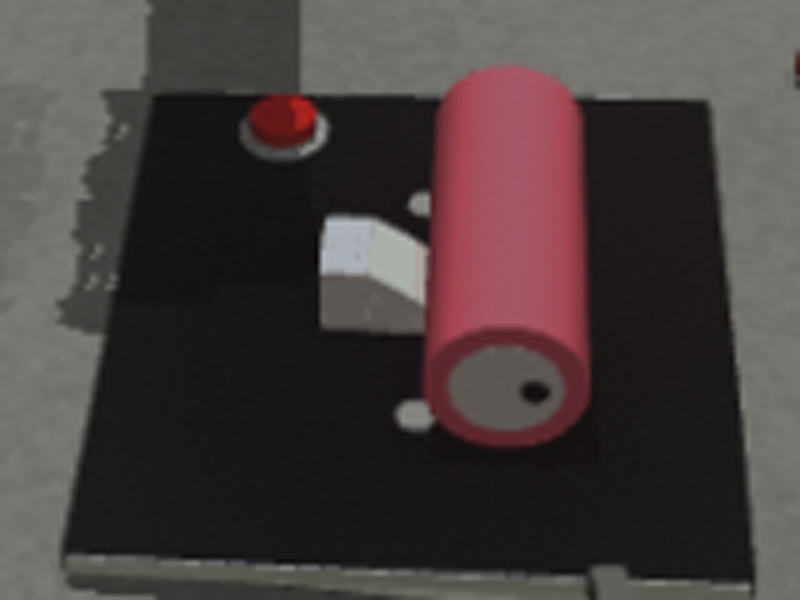

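The final crop shows the knob down (285,120), the pins sunk flush (420,205) and (413,415), and the chock (370,270) holding the cylinder in place. The knob dropped about 26.6 mm, and the cylinder is within 1 mm of its start.

```bash
python3 -c "
from h import *
print(env.sign_off())"
```

```text
the job is handed in; nothing more can be done
None
```

The job is handed in: the white chock alone holds the cylinder, about 1 mm from its start, with the knob fully down and the pins sunk; on a first try the chock tipped up and shoved the cylinder about 17 mm uphill, and it was let back to the pins before the chock was set again.

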